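# Transfer a hanging tube carrier over the end stop to the next rail and latch it

### The job

The two tubes in the hanging carrier have been filled: move the carrier from the left rail to the right one. Slide it along the left rail out from under the keeper lip, gently up to the end stop, lift it over the stop, hang it on the right rail where that rail's lip is cut away, and push it along until the catch snaps in behind its pin and holds it against the sprung plunger, without ever driving the plunger to the bottom of its stroke. Keep the carrier upright, never force it on the rails, let go of it at the end and leave the glassware and bottles round about where they stand.

Things in the scene. Friction and masses are not known exactly. Their poses are not given: they have to be found in the camera images.
- carrier: stainless hanger with two capped tubes, about 0.2 kg, hanging on the left rail. Origin: mid-length of its saddle, middle of the downward face that runs on the rail top; axes as the rail's: z up, x across and away from the robot, y along the rail to the left. Saddle 36 mm long (y), 0 to 6 mm above the origin, x -17 to +12 mm. Running faces and pin are polished (friction about 0.2)
- carrier_tab (a point): middle of the carrier's upright white grip tab, 44 mm above the carrier's origin: tab 10 mm thick (x +-5 mm of here), 32 mm wide (y), top 22 mm above, foot 38 mm below here. Take it from above across its 10 mm thickness, fingertips 16 to 21 mm below this point (lower they meet lip and catch)
- carrier_legs (a point): point between the lower edges of the saddle's two legs, 14 mm below the carrier's origin. The legs are 9 mm apart (inside) for 10 mm below the origin, so 1.5 mm free on either side of the 6 mm rail flange; below that they flare outward, a lead-in of about 3 mm to either side
- carrier_pin (a point): outer end of the level catch pin, 6 mm thick, that sticks out of the carrier towards the robot (x -17 to -28 mm, y 0, z -4 mm of the carrier's origin)
- carrier_tubes (a point): point level with the tops of the tube caps, 67 mm below the carrier's origin. A strap in front (x -17 to -14 mm of the origin) carries the shelf with the tubes, 52 mm wide, its underside 171 mm below the origin
- rail_a: left rail on two posts over a drip tray, fixed. Origin on the bench, mid-length. Axes: z up, x level across the rail and away from the robot, y along the rail to the robot's left; work proceeds towards -y. 130 mm long, J section: 6 mm upright flange on which the carrier hangs (x +-3 mm), top 210 mm above the bench, rail underside 22 mm below that; back wall x +16 to +19 mm, 10 mm above flange top
- rail_a_lip (a point): corner where the left rail's keeper lip ends: lower front edge of the lip, 8 mm above the flange top, 5 mm behind the flange's middle. The lip covers the rail from its left end to here; under it a carrier slides (2 mm free above the saddle) but cannot be lifted. Beyond, for 50 mm to the end stop, it is cut away
- rail_a_stop (a point): top of the left rail's end stop, middle of its face towards the carrier: 10 mm above the flange top, 8 mm thick. The flared legs clear it when the carrier is lifted more than 24 mm; above 42 mm of lift the tube caps would meet the rail's underside
- rail_a_end (a point): point on the flange top of the left rail where the carrier's origin is when its saddle touches the end stop. Within 13 mm of here its saddle is clear of the lip and it can be lifted; axes of rail_a
- rail_b: right rail, same section and height (flange top 210 mm above the bench), own stand, fixed, 178 mm long; left end 20 to 36 mm beyond the left rail, up to 6 mm out of line, turned up to 0.06 rad. Origin on the bench 90 mm from its left end. Axes as rail_a. A grey stop block with plunger and catch is clamped on it
- rail_b_stop (a point): top of the right rail's left end stop, middle of its face on the far side as the carrier comes: 7 mm above the flange top, 7 mm thick. The saddle comes down beyond it
- rail_b_lip (a point): corner where the right rail's keeper lip begins: lower front edge, 8 mm above the flange top. Cut away for 54 mm between rail_b_stop and here; from here on it covers the rail to its right end, past the stop block
- rail_b_entry (a point): point on the flange top of the right rail, middle of the cut-away part: put the carrier's origin down here (9 mm to spare either way along the rail); axes of rail_b. The stop block is clamped at a place that varies and is not measured: caught in it, the carrier's origin is 45 to 84 mm beyond here (towards -y)
- plunger (a joint): travel of the stop block's black plunger, m: 0 free, grows as the coming saddle pushes it in, hard bottom at 0.010. Spring: 2.2 N at first touch, plus 1.1 N per mm. The pin passes the catch nose at about 0.004 to 0.005 (some 8 to 9 N push in all, friction included); let go, the carrier springs back against the nose and the plunger stays at about 0.002 to 0.004
- catch (a joint): angle of the steel catch arm on the robot's side of the stop block, rad: 0 at rest, down. The carrier's pin runs under its sloped nose and lifts it about 0.16 rad (push up to about 4 N, from some 22 mm before the caught place); it then snaps down behind the pin by its own spring
- wash_bottle: squeeze wash bottle with a bent spout, 74x81x194 mm; origin at the centre of its underside. Stands behind the rails; bystander
- flask: conical glass flask, 84 mm wide, 130 mm high; origin at the centre of its underside. Stands behind the rails; bystander
- beaker: low glass beaker, 63 mm wide, 70 mm high; origin at the centre of its underside. Stands behind the right rail, near its right end; bystander
- small_bottle: small white bottle with ribbed cap, 40 mm wide, 82 mm high; origin at the centre of its underside. Stands in front of the right rail; bystander

How it is judged (in metres and radians):
On the way, in this order (a step that is already met when the one before it is completed fails the run):
1. the carrier, hanging on the left rail, is slid out from under the lip to the end stop (within 13 mm of touching it) (x of carrier in the frame of rail_a_end between -0.005 and 0.005 m and y of carrier in the frame of rail_a_end between -0.006 and 0.013 m and z of carrier in the frame of rail_a_end between -0.004 and 0.004 m), for 0.2 s.
2. the carrier hangs seated on the right rail (x of carrier in the frame of rail_b_entry between -0.005 and 0.005 m and y of carrier in the frame of rail_b_entry between -0.14 and 0.02 m and z of carrier in the frame of rail_b_entry between -0.004 and 0.004 m), for 0.2 s.
At the end, for the whole second after the job is handed in: The carrier hangs seated on the right rail (within 4 mm in height, 5 mm across), upright within 0.12 rad and at rest, caught: the plunger is held in by 1.2 to 8 mm and the catch arm is down (under 0.06 rad) (value of joint plunger between 0.0012 and 0.008 m and value of joint catch below 0.06 rad and x of carrier in the frame of rail_b_entry between -0.005 and 0.005 m and y of carrier in the frame of rail_b_entry between -0.1 and -0.03 m and z of carrier in the frame of rail_b_entry between -0.004 and 0.004 m and angle between carrier's own z axis and vertical below 0.12 rad and linear speed of carrier below 0.02 m/s); the robot touches nothing.
It fails at once if the plunger is driven to the bottom of its stroke (more than 9.5 mm) (value of joint plunger above 0.0095 m).
It fails at once if the carrier is forced on the left rail (more than 35 N) (contact force between carrier and rail_a above 35 N).
It fails at once if the carrier is forced on the right rail (more than 35 N) (contact force between carrier and rail_b above 35 N).
It fails at once if the carrier is tilted by more than 0.35 rad (angle between carrier's own z axis and vertical above 0.35 rad).
It fails at once if a bystander is moved by more than 30 mm (distance of any of wash_bottle, flask, beaker, small_bottle from where it was at the start of the episode above 0.03 m).
It also fails if it takes over 72 s, if anything falls off the work surface, if the arm or the gripper's body presses on something with over 40 N, if the wrist force passes 120 N, or if a joint passes its speed limit or range.

### The arm

A 6-joint arm with a two-finger parallel gripper is mounted at the origin on a cart in front of the work surface, level with it; the furniture and walls round the work are solid. World frame = base frame: x ahead of the robot, y to its left, z up, the work surface at z = 0. Lengths are in mm, angles in degrees, forces in N, time in s.
With the tool pointing down it reaches from about 300 to 850 mm from the base axis. Payload 4.2 kg.
Tool frame: the origin (TCP) lies midway between the tips of the shut fingers; the grasp point (between the pads) lies 19 mm behind it (env.grip_point_offset is the distance from the TCP to the grasp point, in mm); z points along the fingers, x is the direction in which the jaws open and shut, and the axes are right-handed (so a half turn about z gives the same grasp; the last joint's range is limited). The gripper opens to 91 mm and grips with 3 to 60 N. Pads are 32 mm wide; open, the fingers measure 118 mm over their backs; the gripper's body (76 mm by 178 mm) begins 60 mm behind the grasp point.
Start: joints at [-65.89, 18.312, 89.639, -0, 72.044, -1.146], TCP at [245.337, -520.053, 190.076] pointing down, gripper open.
Joint ranges: [-177.97, 177.97], [-48.28, 115.42], [12.27, 149.76], [-77.06, 257.06], [2.81, 150.46], [-146.56, 146.56]. Speed limits (degrees/s): [147.25, 147.25, 180, 180, 180, 180].

### API

Orientations are given as [roll, pitch, yaw] about the fixed x, y, z axes, in that order (R = Rz(yaw) Ry(pitch) Rx(roll)).
In Python, from workcell import env gives the robot as it stands.
- The arm moves only by the shell command python3 -m pendant 'ROWS' [FORCE]. ROWS is JSON, a list of rows, each an object with "xyz": the shift along the tool's x, y, z in m, a list of three; "roll": the turn about the tool's z in degrees; "jaw": the closure, from 0 (fully open) to 1 (shut). A call has exactly 8 rows; each row is the pose to reach, as a shift and turn from the pose commanded when the call began, along the tool's axes at that moment; what a row does not reach only later rows make up. A row lasts 1/8 s, in which the tool goes at most 62.5 mm and 10.7 degrees, less where a joint would pass 70% of its speed; a pose out of reach is approached as far as the arm can. A call with a gripper value outside its range is refused whole. The fingers move at their own pace and stop on an object; FORCE is the grip in N (left out, the last holds). Time passes only in rows, so rows that repeat a pose let the fingers close, or fill a call up. It gives the time, the measured TCP pose, the force and the opening at its end, in the units of the state.
- env.state(): the state, without advancing time (a new reading comes with each control period).
- env.grab_frame(name): name is "scene" or "side" or "wrist"; returns (picture, depth): 400x640x3 uint8, blue, green, red; 400x640 float32, mm along the optical axis (not along the pixel's ray), 0 where there is no reading.
- env.camera_params(name): a dict with "camera_matrix" (3x3 intrinsics, pixels), "cam_to_world" (4x4, takes a point from camera to world coordinates); the wrist camera has in their place "hand_eye" (4x4, takes a point from camera to tool coordinates, whose origin is the TCP and whose axes are the tool frame's). Camera axes: x right, y up, looking along -z (the intrinsics and any distortion apply to the point x, -y, -z); pixel columns grow to the right and rows downward; lengths in mm; the calibration is good to about 2 mm. A picture is of the moment at which its call begins: read the wrist's pose just before it. camera_params takes no time and is no camera call.
- env.job_done(): hands the job in, once; it reports no verdict.
The state is a dict: "time_s": time; "qpos": joint angles; "qvel": joint speeds; "effort": joint torques, N m; "ee_pos": TCP position; "ee_rot": TCP orientation; "force": force on the tool from outside, world axes, zero at the start; "torque": the same for the moment, N m; "gripper_width": finger opening in mm.
Only numpy, scipy, OpenCV 4.12 (cv2) and the standard library are available. Lean on these libraries where they do the work, as an engineer would, in place of code of your own. Each camera call takes 0.05 s, during which the arm holds its last target. There are 200 camera calls.

## Working session

There is one attempt and no reset: what is moved stays moved. The work goes in short steps, Python scripts to look and compute and a shell command to move; the robot and the scene stay as the last step left them, time stands still between calls to the robot, and variables do not carry over. Pictures are saved under pics/ and viewed, about 8 in all and at most 12, crops included, and the job is handed in when it is done.

```bash
ls; mkdir -p pics; cat > h.py <<'E'
import numpy as np, cv2
from workcell import env
from scipy.spatial.transform import Rotation as R
def grab(n):
    s=env.state(); p=env.camera_params(n); im,d=env.grab_frame(n)
    K=np.array(p["camera_matrix"])
    if n=="wrist":
        T=np.eye(4);T[:3,:3]=R.from_euler('xyz',s["ee_rot"],degrees=True).as_matrix();T[:3,3]=s["ee_pos"]
        T=T@np.array(p["hand_eye"])
    else: T=np.array(p["cam_to_world"])
    return im,d,K,T
def ray(K,T,u,v):
    d=T[:3,:3]@np.array([(u-K[0,2])/K[0,0],-(v-K[1,2])/K[1,1],-1]); return T[:3,3],d
def onz(K,T,u,v,z):
    o,d=ray(K,T,u,v); return o+d*(z-o[2])/d[2]
def at(K,T,d,u,v):
    o,r=ray(K,T,u,v); return o+r*d[int(v),int(u)]
def cloud(K,T,d):
    v,u=np.mgrid[:d.shape[0],:d.shape[1]]
    c=np.stack([(u-K[0,2])/K[0,0],-(v-K[1,2])/K[1,1],-np.ones_like(u)],-1)*d[...,None]
    return c@T[:3,:3].T+T[:3,3]
E
python3 - <<'E'
from h import *
print(env.state()); 
for n in("scene","side"):
    im,d,K,T=grab(n); cv2.imwrite(f"pics/{n}0.png",im); np.savez(f"{n}0.npz",im=im,d=d,K=K,T=T)
    print(n,{k:(np.array(v).round(3).tolist() if not isinstance(v,str) else v) for k,v in env.camera_params(n).items()})
E
```

```text
pics
{'time_s': 0.0, 'qpos': array([-6.58892886e+01,  1.83526773e+01,  8.97056197e+01,  2.66024357e-05,
        7.20435516e+01, -1.14495841e+00]), 'qvel': array([ 0.03024028, -0.01553147,  0.07673186, -0.0267414 ,  0.00571287,
        0.08998715]), 'effort': array([-4.87029960e-03, -4.12470424e+01, -2.31975871e+01,  7.24521093e-02,
        4.57258278e-02, -1.09463044e-04]), 'ee_pos': array([ 245.11772318, -519.54072364,  189.21525703]), 'ee_rot': array([-1.79997940e+02,  1.01827756e-01, -6.47443366e+01]), 'force': array([ 0.00265758,  0.30644055, -1.33996202]), 'torque': array([ 0.00169452, -0.02251658, -0.01893996]), 'gripper_width': 91.28711800679375}
scene {'camera_matrix': [[365.468, 0.0, 324.124], [0.0, 365.468, 200.852], [0.0, 0.0, 1.0]], 'cam_to_world': [[0.762, 0.359, -0.539, 65.347], [-0.648, 0.397, -0.65, -881.26], [-0.02, 0.845, 0.535, 588.249], [0.0, 0.0, 0.0, 1.0]]}
side {'camera_matrix': [[370.369, 0.0, 319.439], [0.0, 370.369, 197.537], [0.0, 0.0, 1.0]], 'cam_to_world': [[0.946, -0.29, 0.148, 648.967], [0.325, 0.839, -0.436, -702.965], [0.002, 0.46, 0.888, 914.942], [0.0, 0.0, 0.0, 1.0]]}
```

View pics/scene0.png

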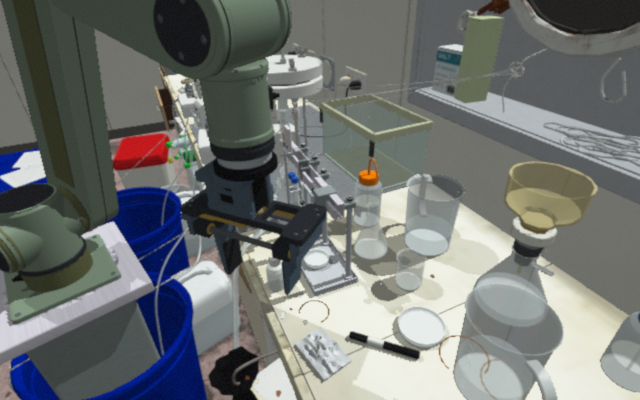

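View pics/side0.png

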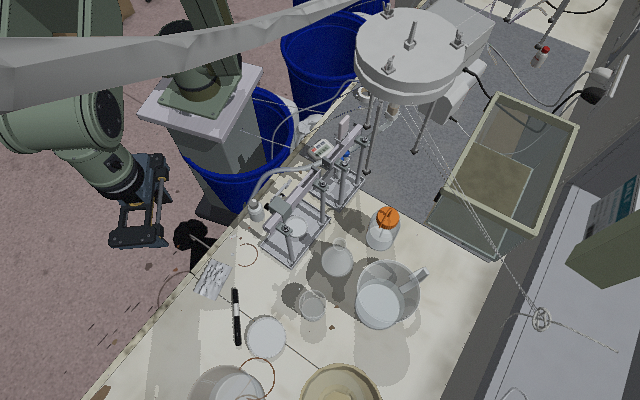

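The scene view is mostly hidden by the arm; the side view shows both rails running from (275,215) to (370,130), with the white tab near (345,128). I'll zoom in and read the heights.

```bash
python3 - <<'E'
from h import *
z=np.load("side0.npz"); im,d,K,T=[z[k] for k in("im","d","K","T")]
c=im[90:240,240:400]; cv2.imwrite("pics/side0c.png",cv2.resize(c,None,fx=5,fy=5,interpolation=cv2.INTER_CUBIC)[:600*2][:750,:800] if 0 else cv2.resize(c,(640,600),interpolation=cv2.INTER_CUBIC))
P=cloud(K,T,d)
for u,v in [(345,128),(344,120),(322,150),(300,182),(280,205),(365,130),(255,208),(388,215),(337,258)]: print(u,v,P[v,u].round(0))
E
```

```text
345 128 [ 535. -190.  247.]
344 120 [ 531. -191.  275.]
322 150 [ 454. -110.   13.]
300 182 [ 479. -335.  211.]
280 205 [ 462. -407.  224.]
365 130 [553.  10.   3.]
255 208 [ 364. -371.   73.]
388 215 [ 683. -320.  152.]
337 258 [ 601. -432.   83.]
```

View pics/side0c.png

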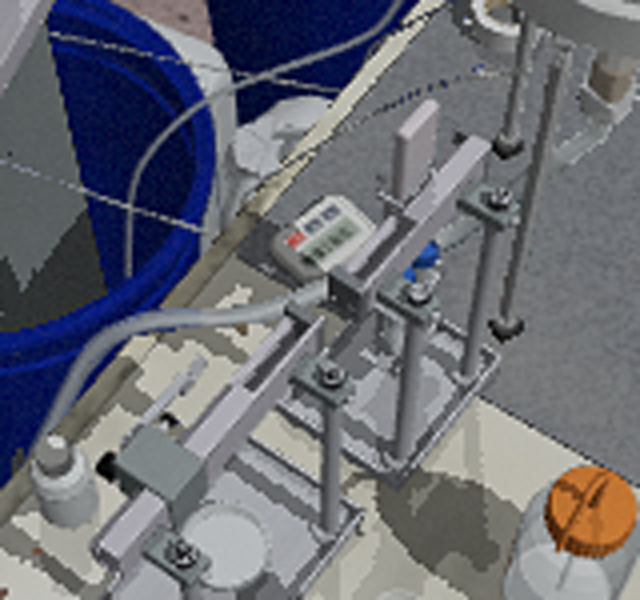

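Crop: tab at crop (415,145), rail A running from (480,150) to (345,290), rail B from (320,320) to (105,560), grey stop block at (160,465). Next a rail line fit and an obstacle check.

```bash
python3 - <<'E'
from h import *
z=np.load("side0.npz"); im,d,K,T=[z[k] for k in("im","d","K","T")]
P=cloud(K,T,d)
m=(d>0)&(P[...,0]>380)&(P[...,0]<640)&(P[...,1]>-520)&(P[...,1]<-80)
def rng(mm): 
    q=P[mm]; print(len(q), q.min(0).round(), q.max(0).round()) if len(q) else print(0)
    return q
print("tall >285"); q=rng((d>0)&(P[...,2]>285)&(P[...,0]>350)&(P[...,0]<800)&(P[...,1]>-520)&(P[...,1]<150))
print("tall x histogram"); 
for x0 in range(350,800,50):
    s=q[(q[:,0]>=x0)&(q[:,0]<x0+50)]
    if len(s): print(x0,len(s),s[:,1].min().round(),s[:,1].max().round(),s[:,2].min().round(),s[:,2].max().round())
rail=m&(P[...,2]>212)&(P[...,2]<228)
q=rng(rail)
v,u=np.where(rail)
for lo,hi in((-300,-100),(-480,-300)):
    s=q[(q[:,1]>lo)&(q[:,1]<hi)]
    l=cv2.fitLine(s[:,:2].astype(np.float32),cv2.DIST_HUBER,0,.01,.01).ravel(); print(l, np.degrees(np.arctan2(l[0],l[1])))
tab=m&(P[...,2]>240)&(P[...,2]<285); q=rng(tab); print(np.median(q,0))
E
```

```text
tall >285
9039 [ 509. -368.  285.] [800. 148. 449.]
tall x histogram
500 1089 -130.0 35.0 321.0 413.0
550 2205 -153.0 67.0 286.0 415.0
600 2412 -156.0 72.0 299.0 449.0
650 2251 -211.0 63.0 285.0 391.0
700 965 -288.0 148.0 291.0 414.0
750 117 -368.0 -289.0 317.0 364.0
1265 [ 435. -464.  212.] [ 601. -112.  228.]
[ 3.5789293e-01  9.3376261e-01  5.4092938e+02 -2.0747490e+02] 20.97085
[ 3.5071021e-01  9.3648404e-01  4.7448633e+02 -3.9353415e+02] 20.53076
235 [ 521. -205.  240.] [ 638. -111.  285.]
[ 535.55628467 -183.33774222  263.01483235]
```

```bash
python3 -m pendant '[{"xyz":[0,0,-0.05],"roll":0,"jaw":0},{"xyz":[0,0,-0.11],"roll":0,"jaw":0},{"xyz":[-0.01,-0.03,-0.16],"roll":-6,"jaw":0},{"xyz":[-0.03,-0.08,-0.17],"roll":-14,"jaw":0},{"xyz":[-0.05,-0.135,-0.17],"roll":-22,"jaw":0},{"xyz":[-0.07,-0.19,-0.17],"roll":-30,"jaw":0},{"xyz":[-0.09,-0.245,-0.17],"roll":-38,"jaw":0},{"xyz":[-0.103,-0.297,-0.17],"roll":-44,"jaw":0}]'
python3 - <<'E'
from h import *
s=env.state();print(s["ee_pos"],s["ee_rot"],s["qpos"].round(1),np.array(env.camera_params("wrist")["hand_eye"]).round(3))
im,d,K,T=grab("wrist"); cv2.imwrite("pics/w1.png",im); np.savez("w1.npz",im=im,d=d,K=K,T=T);print(K,T.round(2))
E
```

```text
time_s: 1.1
ee_pos: [470.9, -298.4, 359.9]
ee_rot: [180.0, 0.0, -20.5]
force: [0.4, -0.3, -0.2]
gripper_width: 91.3
[ 470.92471226 -298.37762918  359.90867335] [ 1.79999076e+02  2.15359983e-02 -2.05115872e+01] [-33.5  13.7  72.3  -0.   94.  -13. ] [[ 1.00000e+00  1.00000e-03 -1.00000e-03 -4.98000e-01]
 [ 1.00000e-03 -9.58000e-01 -2.86000e-01 -8.28080e+01]
 [-1.00000e-03  2.86000e-01 -9.58000e-01 -1.95887e+02]
 [ 0.00000e+00  0.00000e+00  0.00000e+00  1.00000e+00]]
[[311.95383268   0.         317.20747924]
 [  0.         311.95383268 204.47514449]
 [  0.           0.           1.        ]] [[ 9.4000e-01  3.4000e-01  1.0000e-01  4.9954e+02]
 [-3.5000e-01  9.0000e-01  2.7000e-01 -2.2067e+02]
 [ 0.0000e+00 -2.9000e-01  9.6000e-01  5.5579e+02]
 [ 0.0000e+00  0.0000e+00  0.0000e+00  1.0000e+00]]
```

View pics/w1.png

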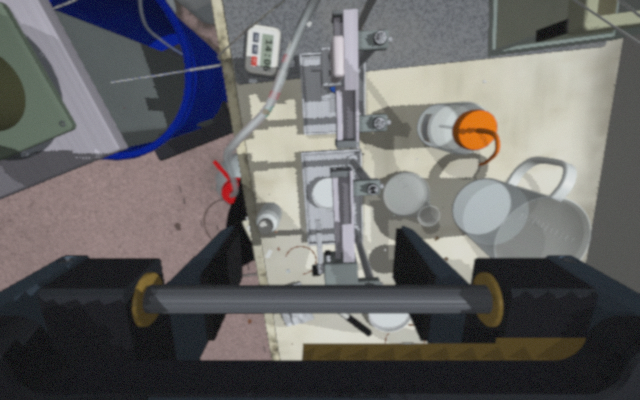

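Wrist view 1: rail A runs vertically at columns 335–357 (rows 10–145), tab at (338,50); rail B at columns 333–355 (rows 165–285), stop block around (345,275). The flask is behind at (405,190). Zooming in on it.

```bash
python3 - <<'E'
from h import *
z=np.load("w1.npz"); im,d,K,T=[z[k] for k in("im","d","K","T")]
c=im[0:290,295:395]; c=cv2.rotate(c,cv2.ROTATE_90_COUNTERCLOCKWISE)
g=cv2.resize(c,(800,276),interpolation=cv2.INTER_CUBIC)
P=cloud(K,T,d)
# height map in rail-ish frame
zz=cv2.rotate(P[0:290,295:395,2].astype(np.float32),cv2.ROTATE_90_COUNTERCLOCKWISE)
hm=np.clip((zz-195)/70*255,0,255).astype(np.uint8); hm=cv2.resize(cv2.applyColorMap(hm,cv2.COLORMAP_JET),(800,276),interpolation=cv2.INTER_NEAREST)
cv2.imwrite("pics/w1c.png",np.vstack([g,hm]))
E
```

```text
(no output)
```

View pics/w1c.png

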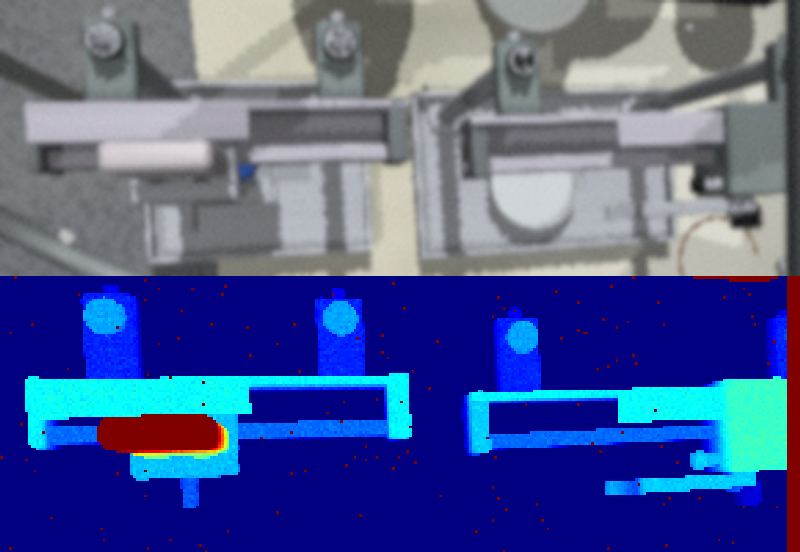

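Height map is clear: tab red, flanges blue at z≈210, stops and lips cyan, catch arm at map (605–755,485), block from X=722. I'll extract the poses from it.

```bash
cat > ex.py <<'E'
from h import *
z=np.load("w1.npz"); im,d,K,T=[z[k] for k in("im","d","K","T")]
P=cloud(K,T,d)
V,U=np.mgrid[:400,:640]; X=V*800/290; Y=(394-U)*276/100+276   # map coordinates of the w1c picture (lower half)
def reg(x0,x1,y0,y1,z0,z1):
    m=(d>0)&(X>x0)&(X<x1)&(Y>y0)&(Y<y1)&(P[...,2]>z0)&(P[...,2]<z1); return P[m]
def line(q):
    l=cv2.fitLine(q[:,:2].astype(np.float32),cv2.DIST_HUBER,0,.01,.01).ravel()
    s=np.sign(l[1]); return l[2:],l[:2]*s
fa=np.vstack([reg(50,95,420,450,205,215),reg(243,383,415,442,205,215)]); fb=reg(492,715,420,450,205,215)
R_={}
for n,f in(("A",fa),("B",fb)):
    p,e=line(f); yaw=np.degrees(np.arctan2(-e[0],e[1])); print(n,"p",p,"yaw",yaw,"z",np.median(f[:,2]),len(f))
    R_[n]=(p,np.array([e[1],-e[0]]),e)
def fr(n,q): 
    p,ex,ey=R_[n]; r=q[:,:2]-p; return np.c_[r@ex,r@ey,q[:,2]]
def show(t,n,q): 
    f=fr(n,q); print(t,len(f),"x",np.percentile(f[:,0],[3,97]).round(1),"y",np.percentile(f[:,1],[3,97]).round(1),"z",np.median(f[:,2]).round(1)," med world",np.median(q,0).round(1))
show("tabtop","A",reg(90,240,410,460,268,290))
show("stopA","A",reg(386,412,390,438,214,225))
show("lipA","A",reg(25,255,378,415,214,226))
show("saddle","A",reg(130,238,455,475,205,225))
show("pin","A",reg(180,200,482,510,195,215))
show("flA","A",fa)
show("stopB","B",reg(465,490,395,455,210,225))
show("lipB","B",reg(617,705,388,420,214,226))
show("flB","B",fb)
show("arm","B",reg(600,760,472,500,195,245))
show("block","B",reg(722,785,380,470,215,250))
E
python3 ex.py
```

```text
A p [ 527.4743  -210.03168] yaw -17.939358 z 211.0880675965821 409
B p [ 478.2176  -342.21204] yaw -17.38125 z 211.0485322557172 441
tabtop 519 x [-8.9  0.7] y [ 8.8 38.3] z 276.7  med world [ 530.6 -186.2  276.7]
stopA 136 x [-4.6 12.2] y [-57.1 -49.3] z 220.9  med world [ 514.7 -261.4  220.9]
lipA 1103 x [ 5.8 18.3] y [ 2.4 69.9] z 221.7  med world [ 550.5 -177.4  221.7]
saddle 285 x [-16.5  -9.4] y [ 6.8 40.3] z 217.1  med world [ 522.3 -183.1  217.1]
pin 53 x [-27.6 -19.4] y [21.2 26. ] z 209.7  med world [ 512.5 -180.3  209.7]
flA 409 x [-2.8  3. ] y [-45.3  66.4] z 211.1  med world [ 523.7 -221.5  211.1]
stopB 151 x [-4.1 16.2] y [52.1 59.1] z 217.8  med world [ 501.1 -290.4  217.8]
lipB 363 x [ 5.6 17.8] y [-40.5  -2.5] z 221.6  med world [ 483.  -365.5  221.6]
flB 441 x [-3.6  3. ] y [-49.7  46.2] z 211.0  med world [ 478.2 -342.7  211. ]
arm 341 x [-31.4 -19. ] y [-75.3   1.5] z 217.3  med world [ 446.6 -370.3  217.3]
block 749 x [-16.8  19.5] y [-76.6 -49.8] z 224.9  med world [ 460.7 -401.6  224.9]
```

```bash
cat >> ex.py <<'E'
print("---")
f=fr("A",reg(135,232,457,472,210,222)); c=np.linalg.lstsq(np.c_[f[:,:2],np.ones(len(f))],f[:,2],rcond=None)[0]; print("saddle slope x,y",c, "resid",np.std(f[:,2]-np.c_[f[:,:2],np.ones(len(f))]@c))
f=fr("A",reg(100,215,415,450,268,285)); c=np.linalg.lstsq(np.c_[f[:,:2],np.ones(len(f))],f[:,2],rcond=None)[0]; print("tab slope x,y",c)
f=fr("A",reg(30,245,380,410,214,226)); c=np.linalg.lstsq(np.c_[f[:,:2],np.ones(len(f))],f[:,2],rcond=None)[0]; print("lip slope x,y",c)
s=np.load("side0.npz"); Ps=cloud(s["K"],s["T"],s["d"]).reshape(-1,3); F=fr("A",Ps)
m=(abs(F[:,0])<25)&(F[:,1]>0)&(F[:,1]<48)
for a in range(228,280,8):
    k=m&(F[:,2]>a)&(F[:,2]<a+8); print(a,k.sum(),np.percentile(F[k,0],[5,50,95]).round(1),np.percentile(F[k,1],[5,50,95]).round(1)) if k.sum() else 0
cc=lambda n,x,y:(R_[n][0]+x*R_[n][1]+y*R_[n][2]).round(1)
print("tab",cc("A",-4,23.5),"origin start",cc("A",0,23.5),"end touch",cc("A",0,-31.3),"entry",cc("B",0,25),"B yaw walls")
for n,q in(("A",reg(30,245,380,410,214,226)),("B",reg(622,700,390,420,214,226))): print(n,"lip", np.degrees(np.arctan2(*line(q)[1])))
# back-wall line over whole length: rear edge per column
for n,x0,x1 in(("A",30,405),("B",475,700)):
    pts=[]
    for v in range(int(x0*.3625)+1,int(x1*.3625)):
        q=P[v,295:394]; k=np.where((q[:,2]>216)&(q[:,2]<227)&(d[v,295:394]>0))[0]
        k=k[(394-(k+295))*2.76+276<425] if len(k) else k
        if len(k): pts.append(q[k.max()])
    p,e=line(np.array(pts)); print(n,"wall",np.degrees(np.arctan2(e[0],e[1])))
E
python3 ex.py | sed -n '/---/,$p'
```

```text
---
saddle slope x,y [3.22837184e-02 3.61789113e-03 2.17497400e+02] resid 0.7455505017291897
tab slope x,y [1.55691054e-01 2.22090229e-02 2.76778957e+02]
lip slope x,y [-7.69801602e-04  1.20448743e-03  2.21697909e+02]
228 24 [-6.1 -0.   1.4] [ 4.4 13.7 31.8]
236 23 [-7.6  0.2  1.1] [ 5.6 15.5 33.5]
244 22 [-8.1  0.5  1.1] [ 5.1 11.  28.6]
252 22 [-5.2  0.3  1.1] [ 5.1 14.3 32.6]
260 22 [-6.1 -0.1  0.9] [ 6.3 14.  32.3]
268 47 [-7.7 -1.7  0.8] [ 4.9 19.  33.5]
276 17 [-5.9 -3.5 -0.3] [ 9.2 18.  31.8]
tab [ 530.9 -186.4] origin start [ 534.7 -187.7] end touch [ 517.8 -239.8] entry [ 485.7 -318.4] B yaw walls
A lip 18.694818
B lip 16.754875
A wall 17.801464
B wall 17.225203
```

```bash
python3 -m pendant '[{"xyz":[0.003,-0.02,0],"roll":-0.5,"jaw":0.2},{"xyz":[0.006,-0.04,0.01],"roll":-1,"jaw":0.4},{"xyz":[0.009,-0.06,0.02],"roll":-1.5,"jaw":0.5},{"xyz":[0.012,-0.08,0.035],"roll":-2,"jaw":0.5},{"xyz":[0.015,-0.1,0.05],"roll":-2.4,"jaw":0.5},{"xyz":[0.017,-0.115,0.06],"roll":-2.7,"jaw":0.5},{"xyz":[0.0173,-0.121,0.065],"roll":-2.7,"jaw":0.5},{"xyz":[0.0173,-0.121,0.065],"roll":-2.7,"jaw":0.5}]' 10
python3 - <<'E'
from h import *
s=env.state();print(s["ee_pos"],s["ee_rot"])
im,d,K,T=grab("wrist"); np.savez("w2.npz",im=im,d=d,K=K,T=T); cv2.imwrite("pics/w2.png",im)
P=cloud(K,T,d);q=P[(d>0)&(P[...,2]>268)&(P[...,2]<282)&(abs(P[...,0]-531)<40)&(abs(P[...,1]+187)<40)]
a=np.radians(-17.8);ex=np.array([np.cos(a),np.sin(a)]);ey=np.array([-ex[1],ex[0]])
r=q[:,:2]-s["ee_pos"][:2];print(len(q),np.percentile(r@ex,[3,50,97]),np.percentile(r@ey,[3,50,97]),np.median(q[:,2]))
E
```

```text
time_s: 2.15
ee_pos: [529.1, -192.9, 294.8]
ee_rot: [180.0, 0.0, -18.0]
force: [-0.2, -1.1, -0.1]
gripper_width: 45.4
[ 529.08987517 -192.94713066  294.82667653] [ 1.79977576e+02  1.82609743e-02 -1.80158196e+01]
556 [-4.81127856 -0.40536539  3.95690633] [-6.53721442  9.36331087 23.10892231] 276.75908321840666
```

View pics/w2.png

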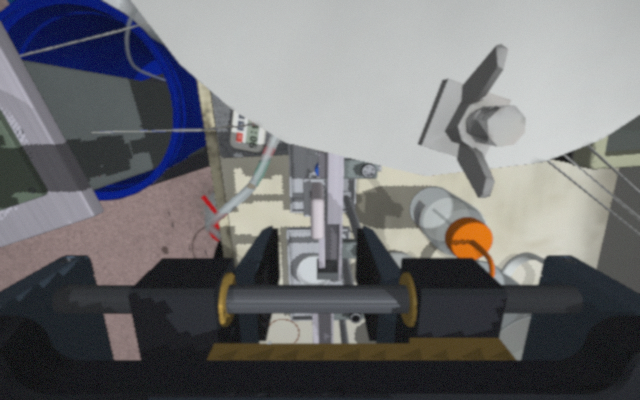

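Wrist view 2: the tab lies centred between the fingers at (318,220); a big white lid fills the top of the picture, under the camera. I'll check its height and edge against the wrist.

```bash
python3 - <<'E'
from h import *
z=np.load("w2.npz"); im,d,K,T=[z[k] for k in("im","d","K","T")]
P=cloud(K,T,d); print("cam",T[:3,3])
e=np.array([529.1,-192.9]);a=np.radians(-18.);ex=np.array([np.cos(a),np.sin(a)]);ey=np.array([-ex[1],ex[0]])
k=(d>0)&(P[...,2]>290)&(np.arange(400)[:,None]<230)
for src in("w2","side"):
    if src=="side":
        s=np.load("side0.npz");P=cloud(s["K"],s["T"],s["d"]);k=(s["d"]>0)&(P[...,2]>290)
    q=P[k];X=(q[:,:2]-e)@ex;Y=(q[:,:2]-e)@ey
    for x0 in range(-100,140,20):
        m=(X>=x0)&(X<x0+20)&(Y<150)&(Y>-40)
        if m.sum()>3: print(src,x0,m.sum(),"ymin",np.percentile(Y[m],1).round(),"z",np.percentile(q[m,2],[2,50,98]).round())
E
```

```text
cam [ 554.38098465 -113.99360777  490.68206202]
w2 -60 1834 ymin 96.0 z [386. 387. 389.]
w2 -40 6653 ymin 81.0 z [386. 387. 389.]
w2 -20 9185 ymin 73.0 z [386. 387. 389.]
w2 0 10148 ymin 68.0 z [386. 387. 389.]
w2 20 11979 ymin 64.0 z [386. 388. 400.]
w2 40 11349 ymin 63.0 z [387. 392. 415.]
w2 60 9865 ymin 67.0 z [386. 387. 389.]
w2 80 8045 ymin 72.0 z [386. 387. 389.]
w2 100 125 ymin 80.0 z [386. 387. 388.]
w2 120 67 ymin 60.0 z [335. 337. 338.]
side -80 25 ymin 126.0 z [384. 386. 387.]
side -60 189 ymin 95.0 z [335. 386. 387.]
side -40 317 ymin 77.0 z [326. 385. 388.]
side -20 406 ymin 66.0 z [328. 385. 388.]
side 0 472 ymin 61.0 z [327. 385. 388.]
side 20 476 ymin 59.0 z [326. 385. 391.]
side 40 694 ymin 59.0 z [305. 386. 414.]
side 60 563 ymin 61.0 z [326. 385. 387.]
side 80 561 ymin 67.0 z [325. 384. 387.]
side 100 551 ymin 77.0 z [323. 381. 387.]
side 120 491 ymin 67.0 z [324. 371. 387.]
```

```bash
python3 -m pendant '[{"xyz":[-0.0004,-0.003,0.015],"roll":0,"jaw":0.5},{"xyz":[-0.0004,-0.003,0.03],"roll":0,"jaw":0.5},{"xyz":[-0.0004,-0.003,0.045],"roll":0,"jaw":0.6},{"xyz":[-0.0004,-0.003,0.054],"roll":0,"jaw":0.7},{"xyz":[-0.0004,-0.003,0.059],"roll":0,"jaw":0.75},{"xyz":[-0.0004,-0.003,0.0593],"roll":0,"jaw":0.8},{"xyz":[-0.0004,-0.003,0.0593],"roll":0,"jaw":0.8},{"xyz":[-0.0004,-0.003,0.0593],"roll":0,"jaw":0.8}]' 5
python3 -m pendant '[{"xyz":[0,0,0],"roll":0,"jaw":0.85},{"xyz":[0,0,0],"roll":0,"jaw":0.88},{"xyz":[0,0,0],"roll":0,"jaw":0.9},{"xyz":[0,0,0],"roll":0,"jaw":0.92},{"xyz":[0,0,0],"roll":0,"jaw":0.95},{"xyz":[0,0,0],"roll":0,"jaw":1},{"xyz":[0,0,0],"roll":0,"jaw":1},{"xyz":[0,0,0],"roll":0,"jaw":1}]' 5
```

```text
time_s: 3.2
ee_pos: [529.8, -190.3, 236.2]
ee_rot: [180.0, -0.1, -18.0]
force: [0.2, 0.4, -0.7]
gripper_width: 18.1
time_s: 4.2
ee_pos: [529.7, -190.2, 235.8]
ee_rot: [180.0, -0.0, -18.0]
force: [0.6, -0.2, 1.0]
gripper_width: 10.3
```

```bash
python3 -m pendant '[{"xyz":[0,0,0],"roll":0,"jaw":1},{"xyz":[0,0,0],"roll":0,"jaw":1},{"xyz":[0,0.003,0],"roll":0,"jaw":1},{"xyz":[0,0.007,0],"roll":0,"jaw":1},{"xyz":[0,0.011,0],"roll":0,"jaw":1},{"xyz":[0,0.015,0],"roll":0,"jaw":1},{"xyz":[0,0.020,0],"roll":0,"jaw":1},{"xyz":[0,0.025,0],"roll":0,"jaw":1}]' 25
python3 -m pendant '[{"xyz":[0,0.005,0],"roll":0,"jaw":1},{"xyz":[0,0.010,0],"roll":0,"jaw":1},{"xyz":[0,0.014,0],"roll":0,"jaw":1},{"xyz":[0,0.018,0],"roll":0,"jaw":1},{"xyz":[0,0.021,0],"roll":0,"jaw":1},{"xyz":[0,0.023,0],"roll":0,"jaw":1},{"xyz":[0,0.024,0],"roll":0,"jaw":1},{"xyz":[0,0.024,0],"roll":0,"jaw":1}]'
cat > st.py <<'E'
from h import *
s=env.state();a=np.radians(s["ee_rot"][2]);x=np.array([np.cos(a),np.sin(a)])
print(s["ee_pos"],s["ee_rot"],"F tool x",s["force"][:2]@x,"F +y rail",s["force"][:2]@[-x[1],x[0]],"Fz",s["force"][2],"tq",s["torque"],s["gripper_width"])
E
python3 st.py
```

```text
time_s: 5.2
ee_pos: [521.8, -214.3, 235.9]
ee_rot: [-180.0, -0.0, -18.0]
force: [0.6, 1.8, 2.5]
gripper_width: 9.9
time_s: 6.2
ee_pos: [514.4, -236.9, 235.8]
ee_rot: [180.0, -0.0, -18.0]
force: [0.8, 1.0, 3.5]
gripper_width: 9.6
[ 514.41465033 -236.87170752  235.83994648] [ 1.79982855e+02 -1.34085816e-02 -1.80443653e+01] F tool x 0.43139286334189836 F +y rail 1.2375942539090532 Fz 3.4685362428015725 tq [ 0.25885107 -0.14076475  0.07874275] 9.607302101744763
```

```bash
python3 - <<'E'
from h import *
s=env.state();im,d,K,T=grab("wrist"); np.savez("w3.npz",im=im,d=d,K=K,T=T)
P=cloud(K,T,d);V,U=np.mgrid[:400,:640]
p=np.array([527.47,-210.03]);a=np.radians(-17.94);ex=np.array([np.cos(a),np.sin(a)]);ey=np.array([-ex[1],ex[0]])
X=(P[...,:2]-p)@ex;Y=(P[...,:2]-p)@ey;Z=P[...,2]
def sh(n,m):
    m&=(d>0); print(n,m.sum(), *( [np.percentile(A[m],[3,50,97]).round(1) for A in(X,Y,Z)] if m.sum()>3 else []))
sh("lip",(X>4)&(X<20)&(abs(Y)<60)&(abs(Z-221)<4)); sh("saddle",(X>-19)&(X<-10)&(abs(Y+27)<40)&(abs(Z-217)<4))
sh("pin",(X>-30)&(X<-20)&(abs(Y+27)<25)&(abs(Z-209)<5)); sh("tabtop",(abs(X+4)<12)&(abs(Y+27)<40)&(abs(Z-277)<5)); sh("fl",(abs(X)<3)&(Y>-5)&(Y<60)&(abs(Z-211)<3))
E
```

```text
lip 2299 [ 5.1 12.1 18.6] [-27.2  25.2  57.8] [217.3 221.5 222.8]
saddle 273 [-17.  -13.4 -10.3] [-27.2 -16.5  -7.2] [215.4 217.  218.3]
pin 86 [-28.  -24.1 -20.4] [-26.9 -23.9 -22.1] [205.7 209.4 210.8]
tabtop 1166 [-13.2  -4.1   5.3] [-38.2 -19.6  -9.7] [273.3 276.7 281. ]
fl 750 [-2.4 -0.1  2.7] [-2.9 28.8 58.1] [210.  211.2 212.5]
```

Pin and saddle put the carrier about 6.5 mm from touching the stop, seated at z≈211. I'll go 3 mm closer, then lift 32 mm.

```bash
python3 -m pendant '[{"xyz":[0,0.0015,0],"roll":0,"jaw":1},{"xyz":[0,0.003,0],"roll":0,"jaw":1},{"xyz":[0,0.003,0],"roll":0,"jaw":1},{"xyz":[0,0.003,0],"roll":0,"jaw":1},{"xyz":[0,0.003,-0.004],"roll":0,"jaw":1},{"xyz":[0,0.003,-0.012],"roll":0,"jaw":1},{"xyz":[0,0.003,-0.021],"roll":0,"jaw":1},{"xyz":[0,0.003,-0.028],"roll":0,"jaw":1}]' 25
python3 -m pendant '[{"xyz":[0,0,-0.004],"roll":0,"jaw":1},{"xyz":[0,0.002,-0.004],"roll":0,"jaw":1},{"xyz":[0,0.008,-0.004],"roll":0,"jaw":1},{"xyz":[-0.001,0.016,-0.004],"roll":0,"jaw":1},{"xyz":[-0.0015,0.024,-0.004],"roll":0,"jaw":1},{"xyz":[-0.002,0.032,-0.004],"roll":0,"jaw":1},{"xyz":[-0.003,0.040,-0.004],"roll":-0.3,"jaw":1},{"xyz":[-0.003,0.044,-0.004],"roll":-0.3,"jaw":1}]'
python3 st.py
```

```text
time_s: 7.25
ee_pos: [513.6, -239.8, 264.5]
ee_rot: [180.0, -0.0, -18.0]
force: [1.0, 0.3, -1.4]
gripper_width: 9.7
time_s: 8.25
ee_pos: [496.7, -281.1, 267.7]
ee_rot: [180.0, 0.0, -17.8]
force: [-0.6, 0.2, -2.6]
gripper_width: 9.7
[ 496.69431704 -281.0635055   267.72609743] [ 1.79998534e+02  4.78124860e-03 -1.77730289e+01] F tool x -0.628010505419003 F +y rail 0.03439243734046388 Fz -2.600442349611929 tq [ 0.00733031 -0.06703217 -0.05609267] 9.66108793440181
```

```bash
python3 -m pendant '[{"xyz":[0,0.006,0],"roll":0,"jaw":1},{"xyz":[-0.001,0.014,0],"roll":0,"jaw":1},{"xyz":[-0.0015,0.022,0],"roll":-0.2,"jaw":1},{"xyz":[-0.002,0.030,0],"roll":-0.4,"jaw":1},{"xyz":[-0.003,0.037,0],"roll":-0.4,"jaw":1},{"xyz":[-0.0033,0.042,0],"roll":-0.4,"jaw":1},{"xyz":[-0.0033,0.0438,0],"roll":-0.4,"jaw":1},{"xyz":[-0.0033,0.0438,0],"roll":-0.4,"jaw":1}]'
python3 st.py
python3 - <<'E'
from h import *
s=env.state();im,d,K,T=grab("wrist"); np.savez("w4.npz",im=im,d=d,K=K,T=T)
P=cloud(K,T,d)
p=np.array([478.22,-342.21]);a=np.radians(-17.35);ex=np.array([np.cos(a),np.sin(a)]);ey=np.array([-ex[1],ex[0]])
X=(P[...,:2]-p)@ex;Y=(P[...,:2]-p)@ey;Z=P[...,2]
rows=400; c=im[60:330,230:420]
hm=np.clip((Z-195)/70*255,0,255).astype(np.uint8); hm=cv2.applyColorMap(hm,cv2.COLORMAP_JET)[60:330,230:420]
cv2.imwrite("pics/w4.png",cv2.resize(np.hstack([c,hm]),None,fx=2.1,fy=2.1,interpolation=cv2.INTER_NEAREST))
def sh(n,m):
    m&=(d>0); print(n,m.sum(), *( [np.percentile(A[m],[3,50,97]).round(1) for A in(X,Y,Z)] if m.sum()>3 else []))
sh("saddle",(X>-19)&(X<-10)&(abs(Y-25)<30)&(abs(Z-249)<5)); sh("pin",(X>-30)&(X<-20)&(abs(Y-25)<12)&(abs(Z-241)<5))
sh("stopB",(abs(X-5)<15)&(abs(Y-55)<7)&(abs(Z-218)<3)); sh("wallB",(X>8)&(X<25)&(Y>0)&(Y<50)&(abs(Z-221)<3)); sh("flB",(abs(X)<8)&(Y>-10)&(Y<50)&(abs(Z-211)<3))
sh("flA end",(abs(X)<15)&(Y>90)&(Y<150)&(abs(Z-211)<3))
E
```

```text
time_s: 9.25
ee_pos: [480.5, -321.2, 267.7]
ee_rot: [-180.0, -0.0, -17.4]
force: [0.2, 0.0, -1.9]
gripper_width: 9.9
[ 480.50009132 -321.22162417  267.73844915] [-1.79993888e+02 -2.36616034e-03 -1.73503832e+01] F tool x 0.22332975863683363 F +y rail 0.09098865011881466 Fz -1.8868648955115435 tq [-0.03823354 -0.05359684  0.04502309] 9.940994536971436
saddle 279 [-16.9 -13.8 -10.3] [23.3 34.  43.1] [247.  249.  250.1]
pin 85 [-27.9 -24.1 -20.4] [23.4 26.3 28. ] [237.3 241.3 242.6]
stopB 279 [-3.7  7.5 18.7] [50.  55.7 58.9] [216.5 218.2 220.9]
wallB 206 [15.9 17.4 18.9] [ 7.4 28.6 48.7] [218.8 221.  222.2]
flB 125 [-2.8 -0.3  2.2] [34.8 41.9 49.4] [210.2 211.1 212.1]
flA end 653 [ 4.6  7.4 10.3] [ 93.4 122.2 148.2] [209.6 211.1 212.6]
```

View pics/w4.png

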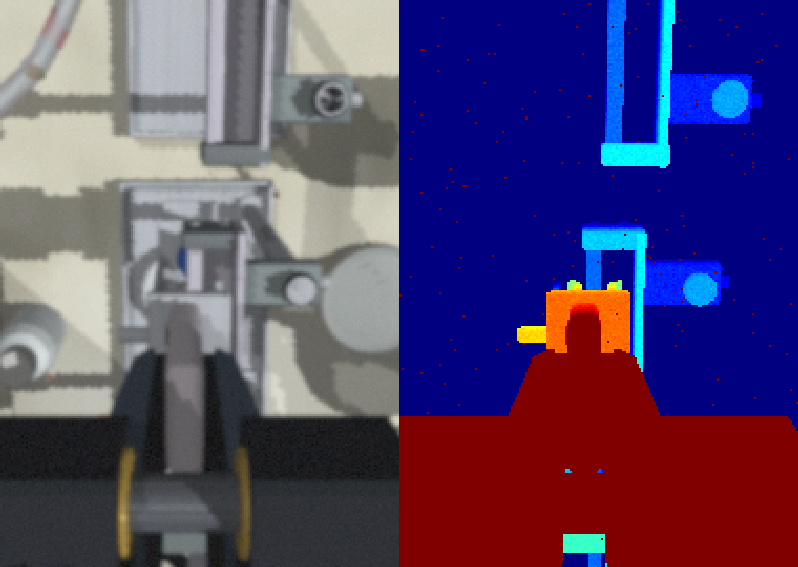

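Wrist view 4: the two flared leg feet (yellow, 573 and 615 in the map) straddle the flange (594), and the saddle is clear of the end stop above. Lowering.

```bash
python3 -m pendant '[{"xyz":[0,0,0.004],"roll":0,"jaw":1},{"xyz":[0,0,0.009],"roll":0,"jaw":1},{"xyz":[0,0,0.014],"roll":0,"jaw":1},{"xyz":[0,0,0.018],"roll":0,"jaw":1},{"xyz":[0,0,0.022],"roll":0,"jaw":1},{"xyz":[0,0,0.025],"roll":0,"jaw":1},{"xyz":[0,0,0.026],"roll":0,"jaw":1},{"xyz":[0,0,0.026],"roll":0,"jaw":1}]'
python3 st.py
```

```text
time_s: 10.3
ee_pos: [480.5, -321.2, 241.8]
ee_rot: [180.0, -0.0, -17.3]
force: [-0.3, -0.4, -1.3]
gripper_width: 10.0
[ 480.52546518 -321.23221247  241.81015477] [ 1.79996187e+02 -9.62439811e-03 -1.73444832e+01] F tool x -0.13590256455871258 F +y rail -0.41420084944817004 Fz -1.3058233772534749 tq [-0.03937202 -0.06860744 -0.01567327] 9.987689842157932
```

```bash
python3 -m pendant '[{"xyz":[0,0,0.001],"roll":0,"jaw":1},{"xyz":[0,0,0.002],"roll":0,"jaw":1},{"xyz":[0,0,0.003],"roll":0,"jaw":1},{"xyz":[0,0,0.004],"roll":0,"jaw":1},{"xyz":[0,0,0.005],"roll":0,"jaw":1},{"xyz":[0,0,0.0055],"roll":0,"jaw":1},{"xyz":[0,0,0.0055],"roll":0,"jaw":1},{"xyz":[0,0,0.0055],"roll":0,"jaw":1}]'
python3 st.py
```

```text
time_s: 11.3
ee_pos: [480.5, -321.2, 236.3]
ee_rot: [180.0, -0.0, -17.3]
force: [-0.3, -0.2, -1.9]
gripper_width: 9.7
[ 480.54830786 -321.23531337  236.30431763] [ 1.79994557e+02 -8.83790417e-03 -1.73413645e+01] F tool x -0.23334561604803006 F +y rail -0.30973196480456633 Fz -1.9088289209313247 tq [-0.05465287 -0.03500259  0.03006926] 9.700506214195391
```

```bash
python3 -m pendant '[{"xyz":[0,0,0.0003],"roll":0,"jaw":1},{"xyz":[0,0,0.0006],"roll":0,"jaw":1},{"xyz":[0,0,0.0006],"roll":0,"jaw":1},{"xyz":[0,0,0.0006],"roll":0,"jaw":1},{"xyz":[0,0,0.0006],"roll":0,"jaw":1},{"xyz":[0,0,0.0006],"roll":0,"jaw":1},{"xyz":[0,0,0.0006],"roll":0,"jaw":1},{"xyz":[0,0,0.0006],"roll":0,"jaw":1}]'
python3 st.py
```

```text
time_s: 12.3
ee_pos: [480.5, -321.3, 235.9]
ee_rot: [180.0, -0.0, -17.3]
force: [-0.2, 0.1, 1.4]
gripper_width: 10.0
[ 480.54107941 -321.25308757  235.85673886] [ 1.79991753e+02 -1.94054063e-02 -1.73439202e+01] F tool x -0.21024457905950894 F +y rail 0.05980967310943758 Fz 1.356902469550302 tq [ 0.05441874 -0.02403875  0.00937346] 9.990436988002026
```

Seated. Sliding 30 mm under the lip, short of the catch; the block's depth suggests the caught place is about 43–50 mm on.

```bash
python3 -m pendant '[{"xyz":[0,0.003,0],"roll":0,"jaw":1},{"xyz":[0,0.007,0],"roll":0,"jaw":1},{"xyz":[0,0.011,0],"roll":0,"jaw":1},{"xyz":[0,0.014,0],"roll":0,"jaw":1},{"xyz":[0,0.017,0],"roll":0,"jaw":1},{"xyz":[0,0.019,0],"roll":0,"jaw":1},{"xyz":[0,0.020,0],"roll":0,"jaw":1},{"xyz":[0,0.020,0],"roll":0,"jaw":1}]'
python3 st.py
python3 -m pendant '[{"xyz":[0,0.002,0],"roll":0,"jaw":1},{"xyz":[0,0.004,0],"roll":0,"jaw":1},{"xyz":[0,0.006,0],"roll":0,"jaw":1},{"xyz":[0,0.008,0],"roll":0,"jaw":1},{"xyz":[0,0.009,0],"roll":0,"jaw":1},{"xyz":[0,0.010,0],"roll":0,"jaw":1},{"xyz":[0,0.010,0],"roll":0,"jaw":1},{"xyz":[0,0.010,0],"roll":0,"jaw":1}]'
python3 st.py
python3 - <<'E'
from h import *
im,d,K,T=grab("side"); np.savez("side5.npz",im=im,d=d,K=K,T=T)
c=im[150:235,240:350]; cv2.imwrite("pics/side5.png",cv2.resize(c,None,fx=7,fy=7,interpolation=cv2.INTER_CUBIC)); 
im,d,K,T=grab("scene"); cv2.imwrite("pics/scene5.png",im)
E
```

```text
time_s: 13.3
ee_pos: [474.6, -340.5, 235.8]
ee_rot: [180.0, -0.0, -17.3]
force: [0.4, 2.1, 4.3]
gripper_width: 9.9
[ 474.59210575 -340.45662588  235.83579895] [ 1.79982090e+02 -2.21221999e-02 -1.73455141e+01] F tool x -0.2107441905219803 F +y rail 2.15738255547989 Fz 4.345777308218127 tq [ 0.22673447 -0.16384609  0.03560796] 9.887907621781638
time_s: 14.3
ee_pos: [472.0, -348.8, 235.9]
ee_rot: [-179.9, -0.0, -17.3]
force: [1.1, 3.9, 6.1]
gripper_width: 9.7
[ 471.96830327 -348.76400742  235.85421951] [-1.79861551e+02 -1.81312547e-02 -1.73448738e+01] F tool x -0.12377288394308983 F +y rail 4.053862066426824 Fz 6.064000430972215 tq [ 0.92944418 -0.37087074 -0.01879148] 9.668247277992913
```

View pics/scene5.png

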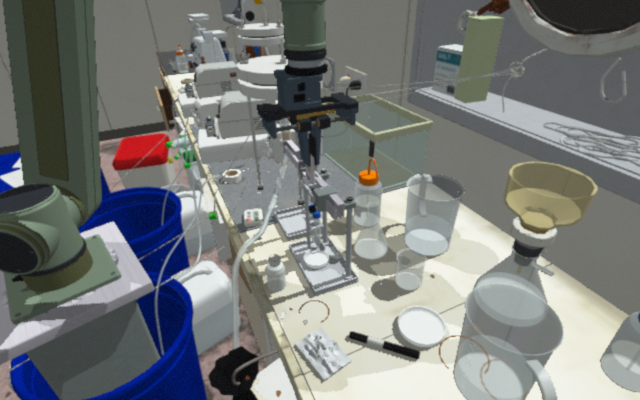

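The scene view shows the arm at the right rail, with the small bottle (275,270), flask and beaker undisturbed; too coarse for the catch. Push force is 4 N and the pin should be at the nose. Continuing gently with a little less down force, measuring from the wrist.

```bash
python3 -m pendant '[{"xyz":[0,0,-0.0004],"roll":0,"jaw":1},{"xyz":[0,0.001,-0.0004],"roll":0,"jaw":1},{"xyz":[0,0.002,-0.0004],"roll":0,"jaw":1},{"xyz":[0,0.003,-0.0004],"roll":0,"jaw":1},{"xyz":[0,0.004,-0.0004],"roll":0,"jaw":1},{"xyz":[0,0.005,-0.0004],"roll":0,"jaw":1},{"xyz":[0,0.005,-0.0004],"roll":0,"jaw":1},{"xyz":[0,0.005,-0.0004],"roll":0,"jaw":1}]' 30
python3 st.py
cat > wb.py <<'E'
from h import *
import sys
s=env.state();im,d,K,T=grab("wrist")
P=cloud(K,T,d)
p=np.array([478.22,-342.21]);a=np.radians(-17.35);ex=np.array([np.cos(a),np.sin(a)]);ey=np.array([-ex[1],ex[0]])
X=(P[...,:2]-p)@ex;Y=(P[...,:2]-p)@ey;Z=P[...,2]
r=s["ee_pos"][:2]-p; print("TCP B",r@ex,r@ey)
def sh(n,m):
    m&=(d>0); print(n,m.sum(), *( [np.percentile(A[m],[3,50,97]).round(1) for A in(X,Y,Z)] if m.sum()>3 else []))
y0=r@ey+5
sh("saddle",(X>-19)&(X<-10)&(abs(Y-y0)<30)&(abs(Z-217)<4)); sh("pin",(X>-30)&(X<-20)&(abs(Y-y0)<12)&(abs(Z-209)<6)); sh("arm",(X>-36)&(X<-17)&(Y<y0+20)&(Y>y0-60)&(Z>212)&(Z<235)); sh("lipB",(X>4)&(X<20)&(Y<20)&(Y>-60)&(abs(Z-221)<3)); sh("flB",(abs(X)<8)&(Y>10)&(Y<50)&(abs(Z-211)<3))
sh("tabtop",(abs(X+4)<12)&(abs(Y-y0)<22)&(abs(Z-277)<5))
if len(sys.argv)>1:
    hm=np.clip((Z-195)/70*255,0,255).astype(np.uint8); hm=cv2.applyColorMap(hm,cv2.COLORMAP_JET)[130:330,230:420]
    cv2.imwrite(sys.argv[1],cv2.resize(np.hstack([im[130:330,230:420],hm]),None,fx=2.1,fy=2.1,interpolation=cv2.INTER_NEAREST))
E
python3 wb.py pics/w6.png
```

```text
time_s: 15.4
ee_pos: [470.1, -353.8, 235.9]
ee_rot: [-179.9, 0.0, -17.3]
force: [1.3, 6.1, 3.6]
gripper_width: 10.0
[ 470.14188227 -353.76424101  235.85344544] [-1.79887520e+02  3.39214795e-02 -1.73475690e+01] F tool x -0.6249518755374186 F +y rail 6.216869603843751 Fz 3.5794296442383775 tq [ 1.17496913 -0.48155545 -0.00166151] 10.038103027850243
TCP B -4.265004373894238 -13.43749266002392
saddle 277 [-17.1 -14.  -10.5] [-11.1   0.    9.2] [214.8 217.  218.2]
pin 60 [-28.1 -24.2 -20.3] [-13.4 -10.1  -6. ] [208.  212.5 214.9]
arm 193 [-24.8 -21.9 -17.1] [-14.2  -6.    1.7] [212.9 217.6 221.6]
lipB 461 [ 5.3 16.  18.7] [-19.3  -4.7  17.3] [218.5 221.4 222.7]
flB 445 [-2.6 -0.3  2.5] [11.4 30.7 49.1] [210.  211.2 212.5]
tabtop 1160 [-13.2  -4.1   5.5] [-22.2  -3.5   6.4] [273.1 276.8 281.1]
```

View pics/w6.png

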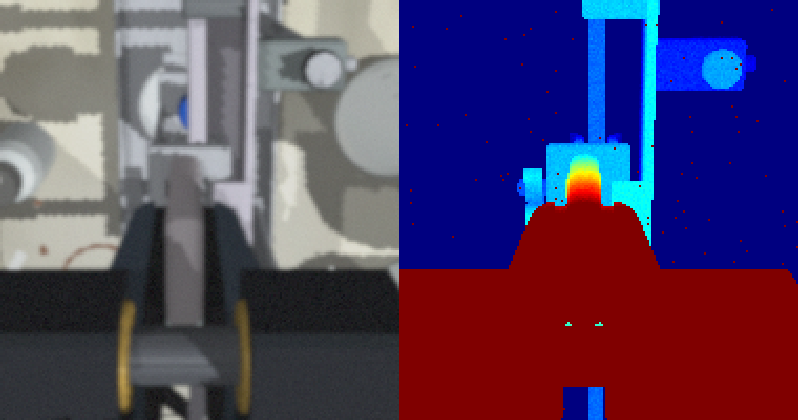

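The carrier is now at B‑y ≈ -9, with the pin (522,187) under the nose (532,170–225). Continuing in small steps.

```bash
python3 -m pendant '[{"xyz":[0,0.0005,0],"roll":0,"jaw":1},{"xyz":[0,0.001,0],"roll":0,"jaw":1},{"xyz":[0,0.0015,0],"roll":0,"jaw":1},{"xyz":[0,0.002,0],"roll":0,"jaw":1},{"xyz":[0,0.0025,0],"roll":0,"jaw":1},{"xyz":[0,0.003,0],"roll":0,"jaw":1},{"xyz":[0,0.003,0],"roll":0,"jaw":1},{"xyz":[0,0.003,0],"roll":0,"jaw":1}]' 30
python3 st.py
python3 -m pendant '[{"xyz":[0,0.0005,0],"roll":0,"jaw":1},{"xyz":[0,0.001,0],"roll":0,"jaw":1},{"xyz":[0,0.0015,0],"roll":0,"jaw":1},{"xyz":[0,0.002,0],"roll":0,"jaw":1},{"xyz":[0,0.0025,0],"roll":0,"jaw":1},{"xyz":[0,0.003,0],"roll":0,"jaw":1},{"xyz":[0,0.003,0],"roll":0,"jaw":1},{"xyz":[0,0.003,0],"roll":0,"jaw":1}]' 30
python3 st.py; python3 wb.py | head -3
```

```text
time_s: 16.45
ee_pos: [469.2, -356.8, 235.9]
ee_rot: [-179.9, 0.0, -17.3]
force: [1.4, 5.2, 4.0]
gripper_width: 9.7
[ 469.19034401 -356.83586577  235.85805874] [-1.79915643e+02  3.31786050e-02 -1.73453484e+01] F tool x -0.21045326873473602 F +y rail 5.341099949617728 Fz 3.981740260064455 tq [ 1.064807   -0.49433644  0.03357758] 9.738453676973975
time_s: 17.45
ee_pos: [468.1, -360.5, 235.9]
ee_rot: [180.0, 0.0, -17.3]
force: [0.0, 3.7, 1.1]
gripper_width: 9.8
[ 468.14422508 -360.47836939  235.85687949] [ 1.79983295e+02  1.93647789e-02 -1.73452504e+01] F tool x -1.096646246834122 F +y rail 3.547312456536456 Fz 1.079069208840302 tq [ 0.68872427 -0.34137137 -0.01300367] 9.814250401129488
TCP B -4.1695635777081215 -20.441851677423557
saddle 281 [-17.1 -13.9 -10.4] [-18.   -7.2   2.1] [215.4 217.  218.1]
pin 29 [-28.  -26.6 -24. ] [-18.  -14.6 -12.5] [207.9 209.4 214.8]
```

```bash
python3 -m pendant '[{"xyz":[0,0.0005,0],"roll":0,"jaw":1},{"xyz":[0,0.001,0],"roll":0,"jaw":1},{"xyz":[0,0.0015,0],"roll":0,"jaw":1},{"xyz":[0,0.002,0],"roll":0,"jaw":1},{"xyz":[0,0.002,0],"roll":0,"jaw":1},{"xyz":[0,0.002,0],"roll":0,"jaw":1},{"xyz":[0,0.002,0],"roll":0,"jaw":1},{"xyz":[0,0.002,0],"roll":0,"jaw":1}]' 30
python3 st.py
python3 -m pendant '[{"xyz":[0,0.0005,0],"roll":0,"jaw":1},{"xyz":[0,0.001,0],"roll":0,"jaw":1},{"xyz":[0,0.0015,0],"roll":0,"jaw":1},{"xyz":[0,0.0015,0],"roll":0,"jaw":1},{"xyz":[0,0.0015,0],"roll":0,"jaw":1},{"xyz":[0,0.0015,0],"roll":0,"jaw":1},{"xyz":[0,0.0015,0],"roll":0,"jaw":1},{"xyz":[0,0.0015,0],"roll":0,"jaw":1}]' 30
python3 st.py; python3 wb.py | head -4
```

```text
time_s: 18.5
ee_pos: [467.6, -362.4, 235.9]
ee_rot: [180.0, 0.0, -17.3]
force: [1.0, 2.2, -2.9]
gripper_width: 9.7
[ 467.57507978 -362.36246373  235.86956159] [ 1.79987313e+02  1.55080220e-02 -1.73447912e+01] F tool x 0.27398517459912264 F +y rail 2.3886214155229366 Fz -2.8719859598889235 tq [ 0.48724669 -0.27075073 -0.09214851] 9.672694033352531
time_s: 19.5
ee_pos: [467.2, -363.6, 235.9]
ee_rot: [-180.0, 0.0, -17.3]
force: [0.7, 3.6, -4.0]
gripper_width: 10.0
[ 467.18955124 -363.57185654  235.90602654] [-1.79987376e+02  1.61022713e-02 -1.73446753e+01] F tool x -0.4297623006062512 F +y rail 3.654113906707876 Fz -4.024683482493041 tq [ 0.789207   -0.33955255  0.00432536] 10.030879907933965
TCP B -4.158298197443187 -23.679279355707543
saddle 284 [-17.1 -13.9 -10.3] [-21.4 -10.5  -1.1] [215.1 217.  218.4]
pin 25 [-28.  -27.2 -20.7] [-21.  -17.8 -13.4] [207.  209.3 214.6]
arm 308 [-24.7 -21.9 -17.5] [-24.3 -13.2   0.9] [215.6 222.3 224.9]
```

```bash
python3 -m pendant '[{"xyz":[0,0.0005,0.0002],"roll":0,"jaw":1},{"xyz":[0,0.001,0.0002],"roll":0,"jaw":1},{"xyz":[0,0.0015,0.0002],"roll":0,"jaw":1},{"xyz":[0,0.0015,0.0002],"roll":0,"jaw":1},{"xyz":[0,0.0015,0.0002],"roll":0,"jaw":1},{"xyz":[0,0.0015,0.0002],"roll":0,"jaw":1},{"xyz":[0,0.0015,0.0002],"roll":0,"jaw":1},{"xyz":[0,0.0015,0.0002],"roll":0,"jaw":1}]' 30
python3 st.py
python3 -m pendant '[{"xyz":[0,0.0005,0],"roll":0,"jaw":1},{"xyz":[0,0.001,0],"roll":0,"jaw":1},{"xyz":[0,0.0015,0],"roll":0,"jaw":1},{"xyz":[0,0.0015,0],"roll":0,"jaw":1},{"xyz":[0,0.0015,0],"roll":0,"jaw":1},{"xyz":[0,0.0015,0],"roll":0,"jaw":1},{"xyz":[0,0.0015,0],"roll":0,"jaw":1},{"xyz":[0,0.0015,0],"roll":0,"jaw":1}]' 30
python3 st.py; python3 wb.py | head -4
```

```text
time_s: 20.55
ee_pos: [466.7, -365.2, 235.9]
ee_rot: [180.0, 0.0, -17.3]
force: [0.9, 4.9, -3.2]
gripper_width: 10.0
[ 466.74938516 -365.19154439  235.86661007] [ 1.79987525e+02  7.45632269e-04 -1.73434324e+01] F tool x -0.5649793146738787 F +y rail 4.985548678208968 Fz -3.1535383103732726 tq [ 0.87783493 -0.25649451  0.03032251] 9.964146973432308
time_s: 21.55
ee_pos: [466.3, -366.9, 235.9]
ee_rot: [180.0, -0.0, -17.3]
force: [-0.1, 1.6, -4.9]
gripper_width: 9.8
[ 466.27431515 -366.91481538  235.90442195] [ 1.79953998e+02 -9.87190304e-03 -1.73425692e+01] F tool x -0.6092730483355554 F +y rail 1.5023466585118597 Fz -4.913495566464055 tq [ 0.22589369 -0.08442911 -0.00705961] 9.816574447227326
TCP B -4.034995000301871 -27.143067344385152
saddle 286 [-17.8 -13.8 -10.2] [-24.7 -13.9  -4.5] [214.5 217.1 218.4]
pin 55 [-27.8 -23.8 -20.1] [-23.9 -12.6 -11. ] [207.2 209.9 214.7]
arm 232 [-24.7 -21.9 -19. ] [-29.2 -17.5  -2.9] [212.6 217.7 219. ]
```

Push force fell from 5.0 to 1.5 N and the catch arm's height came back to 217.7 (217.3 at rest, 222 while lifted): the catch has probably snapped. Checking with the picture.

```bash
python3 wb.py pics/w7.png >/dev/null; python3 st.py
```

```text
[ 466.23538271 -366.90382988  235.8738597 ] [ 1.79956231e+02 -4.70574349e-03 -1.73451530e+01] F tool x -1.5070559526340503 F +y rail 0.45086389466794635 Fz -4.692189359328024 tq [ 0.18694436 -0.04846858  0.04263388] 9.476678022385522
```

View pics/w7.png

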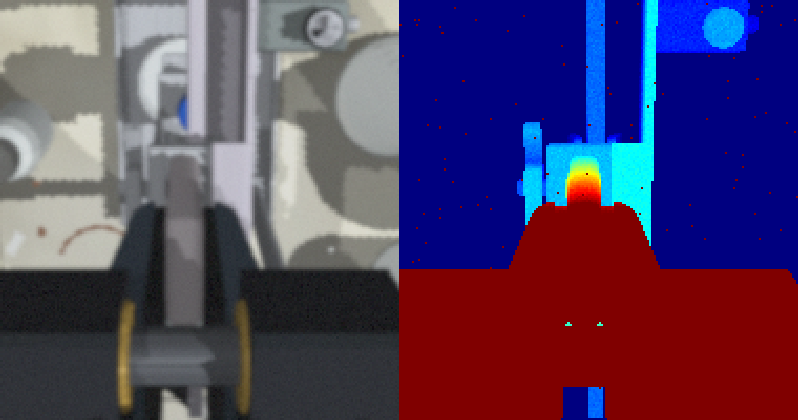

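Wrist view 7: the nose's lower part (map 532, rows 122–170) lies behind the pin (522,187), with the arm down. I'll push 1 mm more to check the plunger's response.

```bash
python3 -m pendant '[{"xyz":[0,0.0003,0],"roll":0,"jaw":1},{"xyz":[0,0.0006,0],"roll":0,"jaw":1},{"xyz":[0,0.001,0],"roll":0,"jaw":1},{"xyz":[0,0.001,0],"roll":0,"jaw":1},{"xyz":[0,0.001,0],"roll":0,"jaw":1},{"xyz":[0,0.001,0],"roll":0,"jaw":1},{"xyz":[0,0.001,0],"roll":0,"jaw":1},{"xyz":[0,0.001,0],"roll":0,"jaw":1}]' 30
python3 st.py; python3 wb.py | head -4
```

```text
time_s: 22.65
ee_pos: [466.1, -367.3, 235.9]
ee_rot: [-180.0, -0.0, -17.3]
force: [0.8, 3.3, -3.4]
gripper_width: 9.8
[ 466.13850561 -367.25535165  235.88392896] [-1.79969622e+02 -4.52713044e-03 -1.73451060e+01] F tool x -0.2492822434688975 F +y rail 3.4263595709322363 Fz -3.4148151097741906 tq [ 0.91719704 -0.29894668 -0.03177629] 9.822199134217941
TCP B -4.063074707121552 -27.508609008756014
saddle 285 [-17.  -13.8 -10.2] [-25.  -14.1  -4.8] [214.2 217.  218.2]
pin 53 [-27.9 -24.3 -20.1] [-24.8 -12.5 -10.8] [207.6 209.6 213.7]
arm 244 [-24.8 -21.9 -19. ] [-29.4 -17.3  -3.2] [212.3 217.7 219.2]
```

```bash
python3 -m pendant '[{"xyz":[0,0,0],"roll":0,"jaw":1},{"xyz":[0,0,0],"roll":0,"jaw":0.88},{"xyz":[0,0,0],"roll":0,"jaw":0.86},{"xyz":[0,0,0],"roll":0,"jaw":0.84},{"xyz":[0,0,0],"roll":0,"jaw":0.8},{"xyz":[0,0,0],"roll":0,"jaw":0.75},{"xyz":[0,0,0],"roll":0,"jaw":0.75},{"xyz":[0,0,0],"roll":0,"jaw":0.75}]' 10
python3 st.py; python3 wb.py | head -6
```

```text
time_s: 23.7
ee_pos: [466.1, -367.5, 235.9]
ee_rot: [180.0, -0.0, -17.3]
force: [0.1, 0.0, 1.3]
gripper_width: 22.8
[ 466.05502349 -367.54230898  235.85887818] [ 1.79991674e+02 -4.21951660e-03 -1.73431175e+01] F tool x 0.0862627609816101 F +y rail 0.039165808819107924 Fz 1.2922257259538594 tq [ 0.066288   -0.01407477 -0.00145384] 22.800696133411996
TCP B -4.057185512083374 -27.807405085166035
saddle 499 [-17.6 -14.3 -10.9] [-50.2 -21.2  -4.5] [215.2 217.1 219.2]
pin 54 [-28.  -24.6 -20.1] [-25.2 -12.8 -11.1] [208.2 209.5 214.2]
arm 294 [-24.8 -20.4 -17.1] [-65.3 -18.2  -3.7] [212.6 217.9 224.4]
lipB 975 [ 5.4 10.9 18.6] [-48.3 -14.5  15.7] [220.1 221.6 222.9]
flB 510 [-3.1 -0.2  2.6] [11.3 30.5 48.8] [209.6 211.2 212.5]
```

Released: the carrier stayed put with the arm down. Withdrawing straight up and checking.

```bash
python3 -m pendant '[{"xyz":[0,0,-0.005],"roll":0,"jaw":0.7},{"xyz":[0,0,-0.015],"roll":0,"jaw":0.65},{"xyz":[0,0,-0.03],"roll":0,"jaw":0.6},{"xyz":[0,0,-0.05],"roll":0,"jaw":0.5},{"xyz":[0,0,-0.075],"roll":0,"jaw":0.4},{"xyz":[0,0.02,-0.1],"roll":0,"jaw":0.2},{"xyz":[0,-0.005,-0.12],"roll":0,"jaw":0},{"xyz":[0,-0.03,-0.13],"roll":0,"jaw":0}]' 10
python3 -m pendant '[{"xyz":[0,-0.02,0],"roll":0,"jaw":0},{"xyz":[0,-0.04,0],"roll":0,"jaw":0},{"xyz":[0,-0.04,0],"roll":0,"jaw":0},{"xyz":[0,-0.04,0],"roll":0,"jaw":0},{"xyz":[0,-0.04,0],"roll":0,"jaw":0},{"xyz":[0,-0.04,0],"roll":0,"jaw":0},{"xyz":[0,-0.04,0],"roll":0,"jaw":0},{"xyz":[0,-0.04,0],"roll":0,"jaw":0}]'
python3 - <<'E'
from h import *
im,d,K,T=grab("wrist"); np.savez("w8.npz",im=im,d=d,K=K,T=T)
P=cloud(K,T,d)
p=np.array([478.22,-342.21]);a=np.radians(-17.35);ex=np.array([np.cos(a),np.sin(a)]);ey=np.array([-ex[1],ex[0]])
X=(P[...,:2]-p)@ex;Y=(P[...,:2]-p)@ey;Z=P[...,2]
def sh(n,m):
    m&=(d>0); print(n,m.sum(), *( [np.percentile(A[m],[3,50,97]).round(1) for A in(X,Y,Z)] if m.sum()>3 else []))
sh("saddle",(X>-18)&(X<-9)&(Y>-45)&(Y<0)&(abs(Z-217)<3)); sh("tab",(abs(X+4)<15)&(abs(Y+22)<30)&(abs(Z-277)<5)); sh("pin",(X>-30)&(X<-25)&(abs(Y+22)<12)&(abs(Z-209)<4));sh("arm",(X>-32)&(X<-19)&(Y<10)&(Y>-70)&(Z>211)&(Z<235)); sh("block",(X>-10)&(X<3)&(Y<-42)&(Y>-90)&(Z>221)&(Z<230))
r,c=np.where((abs(X+10)<40)&(Y<15)&(Y>-80)&(d>0)&(Z>190)&(Z<290)); r0,r1,c0,c1=r.min(),r.max(),c.min(),c.max()
hm=cv2.applyColorMap(np.clip((Z-195)/40*255,0,255).astype(np.uint8),cv2.COLORMAP_JET)
o=np.hstack([im[r0:r1,c0:c1],hm[r0:r1,c0:c1]]); f=min(800/o.shape[1],600/o.shape[0]); cv2.imwrite("pics/w8.png",cv2.resize(o,None,fx=f,fy=f,interpolation=cv2.INTER_CUBIC))
E
```

```text
time_s: 24.75
ee_pos: [475.3, -339.0, 368.4]
ee_rot: [179.9, -0.2, -17.4]
force: [-0.2, -0.3, 0.0]
gripper_width: 82.3
time_s: 25.75
ee_pos: [486.9, -300.9, 365.8]
ee_rot: [180.0, -0.0, -17.4]
force: [0.0, -0.6, 0.1]
gripper_width: 90.8
saddle 180 [-17.5 -14.1 -10.4] [-42.6 -20.3  -4.3] [215.6 217.1 218.6]
tab 279 [-9.6 -4.6  0.5] [-34.2 -19.4  -5.8] [273.8 276.7 278. ]
pin 15 [-27.7 -26.5 -25.1] [-23.8 -21.  -19.5] [207.  209.5 211.4]
arm 234 [-24.5 -21.7 -19.1] [-63.3 -33.8   1.5] [212.4 217.8 219.3]
block 115 [-9.4 -2.2  2.7] [-76.8 -70.3 -53.1] [223.6 225.2 226.3]
```

View pics/w8.png

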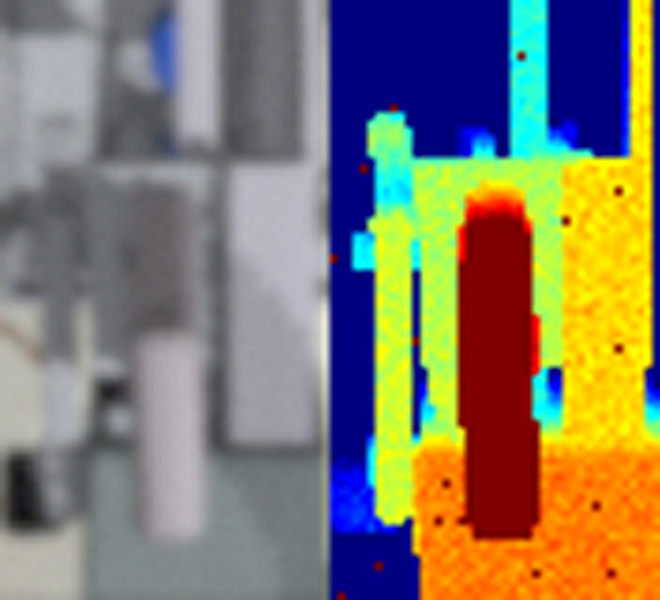

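Wrist view 8: the carrier is upright, its pin at (360,250) just beyond the nose section (390,110–215), and the saddle reaches the plunger in front of the block. I'll compare the arm's height profile with the start.

```bash
python3 - <<'E'
from h import *
p=np.array([478.22,-342.21]);a=np.radians(-17.35);ex=np.array([np.cos(a),np.sin(a)]);ey=np.array([-ex[1],ex[0]])
D={}
for n in("w1","w8"):
    z=np.load(n+".npz");P=cloud(z["K"],z["T"],z["d"]);X=(P[...,:2]-p)@ex;Y=(P[...,:2]-p)@ey;Z=P[...,2]
    m=(z["d"]>0)&(abs(X+21.8)<2.5)&(Z>200)&(Z<235); D[n]=[(np.median(Z[m&(abs(Y-y)<2)]).round(1),(m&(abs(Y-y)<2)).sum()) for y in range(4,-64,-4)]
    m=(z["d"]>0)&(abs(X+10.5)<4)&(Z>200)&(Z<221)&(Y<-25)&(Y>-60); print(n,"plunger/saddle",[(y,np.median(Z[m&(abs(Y-y)<1)]).round(1),(m&(abs(Y-y)<1)).sum()) for y in range(-30,-58,-2)])
for y,b,c in zip(range(4,-64,-4),D["w1"],D["w8"]): print(y,*b,*c)
E
```

```text
w1 plunger/saddle [(-30, np.float64(nan), np.int64(0)), (-32, np.float64(nan), np.int64(0)), (-34, np.float64(nan), np.int64(0)), (-36, np.float64(215.6), np.int64(8)), (-38, np.float64(217.4), np.int64(13)), (-40, np.float64(218.5), np.int64(8)), (-42, np.float64(217.8), np.int64(4)), (-44, np.float64(217.0), np.int64(8)), (-46, np.float64(217.3), np.int64(7)), (-48, np.float64(216.8), np.int64(6)), (-50, np.float64(216.6), np.int64(25)), (-52, np.float64(219.7), np.int64(1)), (-54, np.float64(nan), np.int64(0)), (-56, np.float64(nan), np.int64(0))]
w8 plunger/saddle [(-30, np.float64(217.8), np.int64(6)), (-32, np.float64(217.8), np.int64(3)), (-34, np.float64(217.6), np.int64(5)), (-36, np.float64(217.6), np.int64(4)), (-38, np.float64(216.7), np.int64(4)), (-40, np.float64(217.6), np.int64(6)), (-42, np.float64(218.3), np.int64(5)), (-44, np.float64(218.5), np.int64(3)), (-46, np.float64(217.4), np.int64(5)), (-48, np.float64(217.1), np.int64(5)), (-50, np.float64(217.4), np.int64(6)), (-52, np.float64(nan), np.int64(0)), (-54, np.float64(nan), np.int64(0)), (-56, np.float64(nan), np.int64(0))]
4 214.0 7 213.6 8
0 215.3 15 215.3 12
-4 213.5 10 213.7 9
-8 210.9 11 211.2 11
-12 213.0 23 213.6 22
-16 218.1 13 218.2 14
-20 218.1 13 218.3 11
-24 217.8 15 217.8 12
-28 218.2 12 218.0 14
-32 218.1 13 217.9 12
-36 218.2 12 218.2 11
-40 218.0 13 218.1 12
-44 217.9 14 218.4 13
-48 218.2 14 218.2 12
-52 218.0 12 217.5 11
-56 218.1 13 218.1 12
-60 218.1 10 218.2 11
  return _methods._mean(a, axis=axis, dtype=dtype,
  ret = ret.dtype.type(ret / rcount)
```

The arm profile matches the start, so the catch is down. The plunger face was at y≈-36.5 and the saddle front is now at about -40, so the plunger is held in about 3.5 mm. Handing in.

```bash
python3 -c "
from workcell import env
print(env.state()['time_s'], env.job_done())"
```

```text
the job is handed in; nothing more can be done
25.8 None
```

The carrier is on the right rail, caught behind the catch pin, and I handed the job in at 25.8 s. I slid it to about 4 mm from the left end stop, lifted it 32 mm over, and seated it at the cut-away part of the right rail. I then pushed it about 48 mm along until the catch snapped, opened the gripper and backed off.

**Last checks from the wrist camera:**
- **Catch:** the arm's height profile is back to its rest values, within about 0.6 mm.
- **Carrier:** it hangs at rail height with its tab upright, and its pin is just beyond the catch nose.
- **Plunger:** it is held in by about 3.5 mm. This comes from the saddle's position against the plunger's original place, to about 1 mm, as the plunger itself was not measured directly.
- **Robot:** it is clear of everything. The highest push force I read was about 6 N and the highest wrist force about 7 N.

**What disagreed or was not checked:**
- The push I read as the pin passed the catch was only about 5 N, not the 8 to 9 N in the task. I read the force only at the end of each move, so the peak probably fell between readings.
- I never looked closely at the bystanders at the end. A coarse mid-job picture showed the bottles and flask standing, and the gripper met nothing else.

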